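# Show the well's mark to the bench camera with an inspection mirror

### The arm

A 7-joint arm with a two-finger parallel gripper is mounted at the origin on the work surface. World frame = base frame: x ahead of the robot, y to its left, z up, the work surface at z = 0. Lengths are in m, angles in rad, forces in N, time in s.
With the tool pointing down it reaches from about 0.4 to 0.85 m from the base axis. Payload 10.4 kg.
Tool frame: the origin (TCP) lies at the centre of the arm's flange, where the gripper is bolted on; the fingertips stand 173 mm ahead of it and the grasp point (between the pads) lies 155 mm ahead of it; z points along the fingers, y is the line along which they close (so a half turn about z gives the same grasp; the last joint's range is limited). The gripper opens to 85 mm and grips with 20 to 120 N. Pads are 22 mm wide; open, the fingers measure 114 mm over their backs; the gripper's body (76 mm by 85 mm) begins 54 mm behind the grasp point. The pads swing forward as they close: fully open they stand 13 mm farther back than shut.
Start: joints at [-0.023, 0.332, -0.065, 1.46, 0.022, 1.35, -0.088], TCP at [0.625, 0, 0.405] pointing down, gripper open.
Joint ranges: [-2.6, 2.6], [-0.5, 2.12], [-1.47, 1.34], [0.16, 2.42], [-1.27, 4.41], [0.06, 2.06], [-2.6, 2.6]. Speed limits (rad/s): [2.22, 2.22, 2.79, 2.79, 3.14, 3.14, 3.14].

### API

Orientations are given as a unit quaternion [x, y, z, w].
In Python, from workcell import manip, viewer, finder gives the robot as it stands.
- The arm moves only by the tool arm_command, never from a script. Its argument "plan" is a list of rows, each an object with "dp": the shift along the tool's x, y, z in mm, a list of three; "spin": the turn about the tool's z in rad. A call has 1 to 5 rows; each row shifts and turns the commanded pose from where the row before left it, along the tool's axes as they then stand; what a row does not reach is not made up. A row lasts 1/10 s, in which the tool goes at most 50 mm and 8.59 degrees, less where a joint would pass 70% of its speed; a pose out of reach is approached as far as the arm can. A call is refused whole if a number of a shift passes 50 or a number of a turn 0.15, either way. A call with a gripper value outside its range is refused whole. "grip" is the closure, from -1 (fully open) to 1 (shut), set as the call begins (left out, the last holds). The fingers move at their own pace and stop on an object; "newtons" is the grip in N (left out, the last holds). Time passes only in rows, so rows that do not move let the fingers close. It gives the time, the measured TCP pose, the force, the opening and the grip force at its end, in the units of the state.
- manip.get_obs(): the state, without advancing time (a new reading comes with each control period).
- viewer.camera(name): name is "scene" or "side" or "wrist"; returns the picture (400x640x3 uint8, blue, green, red); there is no depth.
- viewer.camera_params(name): a dict with "vertical_fov" (degrees; the focal length in pixels is half the picture's height over the tangent of half this angle, whatever the lens; pixels are square), "cx", "cy" (the principal point, pixels), "k1" (the pictures are not rectified: a ray, as slopes to the right and down, at radius r is drawn at 1 + k1 r^2 times it, then the intrinsics apply), "R" (3x3) and "t" (3): a world point X has camera coordinates R X + t; the wrist camera has in their place "T_tool_cam" (4x4, takes a point from camera to tool coordinates, whose origin is the TCP and whose axes are the flange's). Camera axes: x right, y down, z forward; pixel columns grow to the right and rows downward; lengths in m; the calibration is good to about 2 mm. A picture is of the moment at which its call begins: read the wrist's pose just before it. camera_params takes no time and is no camera call.
- manip.hand_in(): hands the job in; it is judged then, once.
Trained networks look in the newest picture that a camera, given by its name, has taken for a name from the list of things; names that differ only in an ending like _2 or _b are one class to them, and where a whole thing is asked for, a point or a joint stands for the part that bears it (a point fixed in the world has none). Each returns a list of dicts, best first, with "score" (0 to 1); they miss things now and then, are a little off and sometimes report something else, mostly with a low value. They report only what shows in the picture. A call takes as long as a camera call. They do not tell look-alikes from the thing itself.
- finder.find_in(camera, thing): "position" ([x, y, z] in m, in world coordinates, good to about 4 mm: the middle of the surface that is visible of it).
The state is a dict: "clock": time; "joint_pos": joint angles; "joint_velocities": joint speeds; "tau": joint torques, N m; "position": TCP position; "ee_rot": TCP orientation; "ft_force": force on the tool from outside, world axes, zero at the start; "torque": the same for the moment, N m; "grip_width": opening from 0.0 (shut) to 1.0 (fully open); "grasp_force": force on a finger pad.
Only numpy, scipy, OpenCV 4.12 (cv2) and the standard library are available. Lean on these libraries where they do the work, as an engineer would, in place of code of your own. Each camera call takes 0.05 s, during which the arm holds its last target. There are 200 camera calls.

### The job

Lift the cap off the sample well and stand it, knob up, on the bench clear of the block. Then take the inspection mirror from its rest and hold it straight above the mark, where the camera's line of sight crosses, angled so that the camera sees the mark centred in the glass; finish while still holding the mirror there, steady and touching nothing but the gripper. Leave the other things on the bench where they are.

Things in the scene. Friction and masses are not known exactly. Their poses are not given: they have to be found in the camera images.
- mark (a point): black cross (34 mm) on a white disc on the floor of the sample well, 14 mm above the bench, facing up, hidden by the cap at first. The well is a round bore (60 mm wide) in the middle of a grey block 130 x 130 mm, 55 mm tall, fixed to the bench. z up, x and y along the block's sides.
- cap_knob (a point): middle of the knob of the loose black cap (60 g) over the well, 28 mm above the cap's underside. Knob: upright cylinder 22 mm across, 28 mm tall (top 14 mm above this point), on a flange 76 mm across, 8 mm thick; under it a plug 52 mm across, 6 mm tall, sits loosely in the well. z points up the knob. Standing on the bench, this point is 28 mm up.
- camera_lens (a point): front lens of the fixed bench camera beyond the block, 70 mm above the bench. z up; x level, from the mark out to the camera (lens 200 mm out); y level, across the view. It looks back and up: its line of sight rises 26.6 deg and meets the upright line through the mark 170 mm above the bench. Body 60 x 50 x 45 mm behind the lens, 100 mm tall in all; base 90 x 70 mm.
- mirror_handle (a point): centre of the handle of the loose inspection mirror (90 g): a bar 120 mm long (x), 14 wide (y), 16 thick (z). x points to the head; the glass looks to -z. At first it lies level, glass down, this point 58 mm up, in two saddles 45 mm either way along x (each 12 mm along x, 33 mm wide, cheeks up to 60 mm above the bench); lifts straight out.
- mirror_glass (a point): centre of the mirror's round head (54 mm across, 6 mm thick; glass 50 mm), on the handle's axis, 100 mm from the handle's centre along its +x. Same axes as the handle: z points out of the back, the glass looks to -z.
- rest: fixed mirror rest: a plate 130 x 60 mm, 10 mm thick, with two saddles; origin at the centre of its underside, x along the handle. It stands to the left or to the right of the block.
- rack: fixed white tube rack with eight capped tubes, 160 x 60 mm, 83 mm tall; origin at the centre of its underside, x along its length; it stands on the other side of the block from the rest. Bystander.
- wash_bottle: white squeeze bottle with a red cap and a bent spout, 60 mm across, 158 mm tall; loose bystander, origin at the centre of its underside.
- reagent: amber glass bottle with a blue cap, 64 mm across, 150 mm tall; loose bystander, origin at the centre of its underside.
- beaker: open glass beaker, 68 mm across the rim, 85 mm tall; loose bystander, origin at the centre of its underside.
- jar: white plastic jar, 56 mm across, 60 mm tall; loose bystander, origin at the centre of its underside.
- dish: shallow aluminium weighing dish, 90 mm across, 16 mm tall; loose bystander, origin at the centre of its underside.
- tip_box: grey box with a clear lid, 120 x 80 mm, 68 mm tall; loose bystander, origin at the centre of its underside.
Not all that is in view belongs to the job. What is shaped like the part that bears mirror_handle but red or yellow is not meant.

How it is judged:
By the outcome, as a careful person would: the job done as asked, in the order asked, and still so for the second after the job is handed in, while the arm keeps its last pose, push and grip.
It also fails if it takes over 48 s, if anything falls off the work surface, if the arm or the gripper's body presses on something with over 40 N, if the wrist force passes 120 N, or if a joint passes its speed limit or range.

## Working session

There is one attempt and no reset: what is moved stays moved. The work goes in short steps, Python scripts to look and compute and a tool call to move; the robot and the scene stay as the last step left them, time stands still between calls to the robot, and variables do not carry over. Pictures are saved under pics/ and viewed, at most 10 in all, crops included, and the job is handed in when it is done.

Besides the shell and the picture viewer there is one more tool, called after "Call:" as name([rows], argument=value, ...), one row to a line, values as JSON. arm_command: Moves the arm, as the interface text tells. Its arguments: {"type":"object","properties":{"plan":{"type":"array","items":{"type":"object","properties":{"dp":{"type":"array","items":{"type":"number"}},"spin":{"type":"number"}}}},"grip":{"type":"number"},"newtons":{"type":"number"}},"required":["plan"]}

```bash
mkdir -p pics; ls; python3 - <<'E'
from workcell import manip, viewer, finder
import cv2,numpy as np
o=manip.get_obs();print(o)
ims=[]
for c in ["scene","side"]:
    im=viewer.camera(c);cv2.imwrite(f"pics/{c}0.png",im)
    for t in ["cap_knob","camera_lens","mirror_handle","mirror_glass","rest","rack","mark","wash_bottle","reagent","beaker","jar","dish","tip_box"]:
        print(c,t,[(np.round(d["position"],3).tolist(),round(d["score"],2)) for d in finder.find_in(c,t)[:3]])
print(viewer.camera_params("wrist"))
print(manip.get_obs()["clock"])
E
```

```text
pics
{'clock': 0.0, 'joint_pos': array([-0.02262593,  0.3328491 , -0.0647254 ,  1.46095762,  0.02154699,
        1.34989909, -0.08852275]), 'joint_velocities': array([-1.29329388e-03, -1.75341968e-03, -1.70273623e-03,  4.16763512e-05,
        7.91021846e-04,  2.48505562e-04,  9.17646308e-06]), 'tau': array([ 4.98105128e-04, -6.25449800e+01,  4.97091911e-02, -3.91610491e+01,
        1.63588714e-02,  9.83294769e-03, -6.01235030e-06]), 'position': array([6.24861883e-01, 4.44547047e-05, 4.03922242e-01]), 'ee_rot': array([ 7.07093565e-01,  7.07119640e-01, -5.04915577e-04, -4.99749456e-04]), 'ft_force': array([-0.13736591, -0.99523149,  0.09753006]), 'torque': array([ 0.02107895,  0.03805692, -0.03812991]), 'grasp_force': 0.0, 'grip_width': 1.0025624845183105}
scene cap_knob [([0.564, 0.082, 0.064], 0.81), ([0.4, 0.47, 0.009], 0.35)]
scene camera_lens [([0.812, 0.047, 0.049], 0.86)]
scene mirror_handle [([0.324, -0.16, 0.016], 0.87), ([0.639, -0.118, 0.011], 0.86), ([0.604, 0.434, 0.073], 0.61)]
scene mirror_glass [([0.637, -0.116, 0.005], 0.87), ([0.322, -0.16, 0.014], 0.63), ([0.571, -0.
[... 1029 characters left out ...]
0.29)]
side reagent [([0.562, -0.42, 0.079], 0.56)]
side beaker [([0.689, -0.287, 0.054], 0.57)]
side jar [([0.678, 0.31, 0.055], 0.78)]
side dish [([0.423, 0.477, 0.005], 0.67)]
side tip_box [([0.399, -0.439, 0.065], 0.79)]
{'vertical_fov': 59.716175171465196, 'cx': 319.89468719566025, 'cy': 201.89380040538208, 'k1': -0.0680875033687678, 'T_tool_cam': array([[ 9.25634472e-04, -9.59055053e-01, -2.83218201e-01,
         7.24875057e-02],
       [ 9.99998899e-01,  5.59225515e-04,  1.37457761e-03,
        -5.12696790e-04],
       [-1.15991276e-03, -2.83219161e-01,  9.59054514e-01,
         3.10583311e-02],
       [ 0.00000000e+00,  0.00000000e+00,  0.00000000e+00,
         1.00000000e+00]])}
1.4
```

View pics/scene0.png

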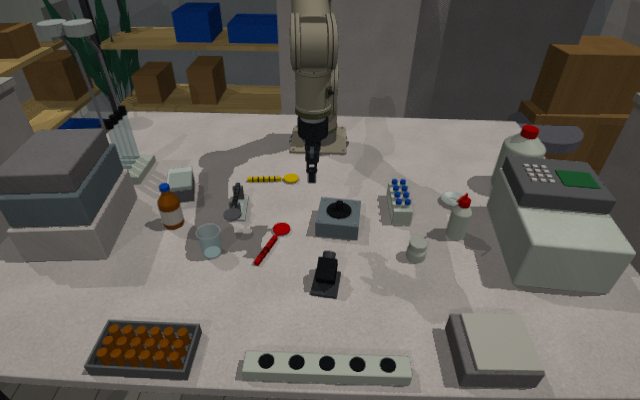

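View pics/side0.png

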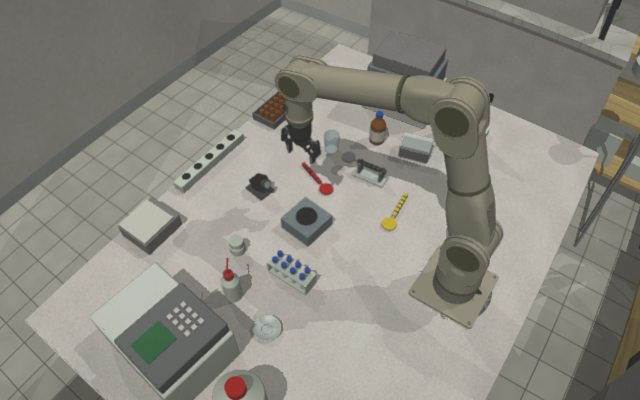

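The scene view shows the block with the cap at (340,218) and the bench camera at (326,275). The mirror is in its rest at (237,205) with its head towards +x; the red mirror (270,243) and the yellow one (270,180) are decoys. In the side view these are at (307,218), (260,185) and (370,170). I'll go above the cap and look with the wrist camera.

Call:
arm_command([
  {"dp":[29,-24,0]},
  {"dp":[29,-24,0]},
  {"dp":[28,-25,0]},
  {"dp":[0,0,0]},
  {"dp":[0,0,0]},
], grip=-1, newtons=40)

```text
invalid input at $.plan[0]: expected keys dp, spin
```

```bash
cat > h.py <<'E'
from workcell import manip, viewer, finder
import cv2,numpy as np
from scipy.spatial.transform import Rotation as Ro
def cam(c):
    p=viewer.camera_params(c); f=200/np.tan(np.radians(p["vertical_fov"]/2))
    K=np.array([[f,0,p["cx"]],[0,f,p["cy"]],[0,0,1]]); D=np.array([p["k1"],0,0,0,0.])
    if c=="wrist":
        o=manip.get_obs(); T=np.eye(4);T[:3,:3]=Ro.from_quat(o["ee_rot"]).as_matrix();T[:3,3]=o["position"]
        M=np.linalg.inv(T@p["T_tool_cam"]); return K,D,M[:3,:3],M[:3,3]
    return K,D,np.array(p["R"]),np.array(p["t"])
def proj(C,X):
    K,D,R,t=C; return cv2.projectPoints(np.atleast_2d(np.float64(X)),cv2.Rodrigues(R)[0],t,K,D)[0][:,0]
def back(C,uv,z):
    K,D,R,t=C; n=cv2.undistortPoints(np.float64(uv).reshape(-1,1,2),K,D)[:,0]
    d=np.c_[n,np.ones(len(n))]@R; o=-R.T@t; return o+d*((z-o[2])/d[:,2])[:,None]
def shot(c,name):
    C=cam(c); im=viewer.camera(c); cv2.imwrite(f"pics/{name}.png",im); return C,im
def find(c,*ts):
    for t in ts: print(c,t,[(np.round(d["position"],3).tolist(),round(d["score"],2)) for d in finder.find_in(c,t)[:3]])
E
python3 - <<'E'
from h import *
C,im=shot("wrist","w1"); o=manip.get_obs(); print(o["position"],o["ee_rot"])
find("wrist","cap_knob","mark","camera_lens")
np.savez("w1.npz",*C)
g=cv2.cvtColor(im,cv2.COLOR_BGR2GRAY)
E
```

```text
[6.25002941e-01 2.87699827e-05 4.04699610e-01] [ 7.07099601e-01  7.07113961e-01  1.55682355e-05 -1.68410928e-05]
wrist cap_knob [([0.553, 0.076, 0.063], 0.94)]
wrist mark [([0.556, 0.086, 0.059], 0.74)]
wrist camera_lens [([0.78, 0.048, 0.067], 0.57)]
```

View pics/w1.png

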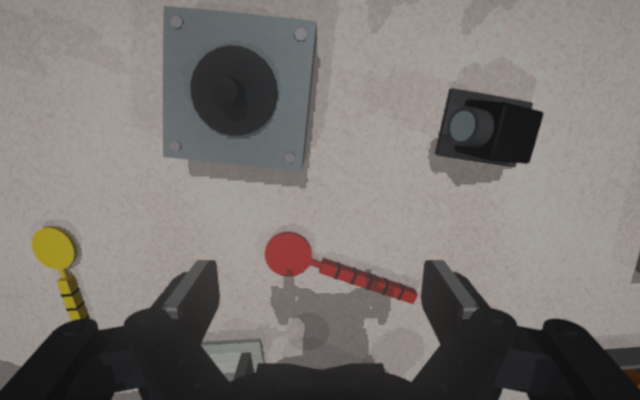

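The wrist view shows the block top with corners (164,7), (316,21), (305,171) and (163,158). The flange is centred at (234,90) and the lens is at about (462,126). That is enough to measure the block and the camera direction.

```bash
python3 - <<'E'
from h import *
d=np.load("w1.npz");C=[d[k] for k in d.files]
b=back(C,[(164,7),(316,21),(305,171),(163,158)],.055);print(b.round(4));print("mid",b.mean(0),[np.linalg.norm(b[i]-b[i-1]) for i in range(4)])
m=b.mean(0)
f=back(C,[(234.5,90)],.063);print("flange",f, "knobtop",back(C,[(228,90)],.091))
l=back(C,[(462,126)],.07)[0];print("lens",l,np.linalg.norm((l-f[0])[:2]),np.degrees(np.arctan2(*(l-f[0])[[1,0]])))
E
```

```text
[[0.493  0.1501 0.055 ]
 [0.6215 0.137  0.055 ]
 [0.6111 0.0083 0.055 ]
 [0.4786 0.021  0.055 ]]
mid [0.5510457  0.07911402 0.055     ] [np.float64(0.12992992123383756), np.float64(0.12921041575097267), np.float64(0.1290670194286366), np.float64(0.13311570561595765)]
flange [[0.55159543 0.0808053  0.063     ]] knobtop [[0.55304823 0.08010942 0.091     ]]
lens [0.74801004 0.05146875 0.07      ] 0.19859337961637236 -8.49491952915849
```

Call:
arm_command([
  {"dp":[26,-23,30],"spin":0},
  {"dp":[26,-23,30],"spin":0},
  {"dp":[26,-23,30],"spin":0},
  {"dp":[0,0,0],"spin":0},
  {"dp":[0,0,0],"spin":0},
], grip=-1, newtons=40)

```text
clock: 2.1
position: [0.5557, 0.0784, 0.3146]
ee_rot: [0.707, 0.708, -0.0, -0.0]
ft_force: [0.8, -0.2, 0.7]
grip_width: 0.999
grasp_force: 0.0
```

The block sides come out at 129–133 mm and the lens at 199 mm at -8.5°, so both agree with the given sizes. Now grasping the knob.

Call:
arm_command([
  {"dp":[2,-4,36],"spin":0},
  {"dp":[0,0,35],"spin":0},
  {"dp":[0,0,0],"spin":0},
  {"dp":[0,0,0],"spin":0},
])

```text
clock: 2.5
position: [0.553, 0.0792, 0.245]
ee_rot: [0.708, 0.707, 0.0, 0.0]
ft_force: [0.7, -1.2, 0.5]
grip_width: 0.997
grasp_force: 0.0
```

Call:
arm_command([
  {"dp":[0,0,0],"spin":0},
  {"dp":[0,0,0],"spin":0},
  {"dp":[0,0,0],"spin":0},
  {"dp":[0,0,0],"spin":0},
  {"dp":[0,0,0],"spin":0},
], grip=1, newtons=40)

```text
clock: 3.0
position: [0.5522, 0.0801, 0.2444]
ee_rot: [0.707, 0.707, 0.0, 0.0]
ft_force: [-0.5, -0.0, 4.2]
grip_width: 0.239
grasp_force: 38.9
```

Call:
arm_command([
  {"dp":[0,0,0],"spin":0},
  {"dp":[0,0,-20],"spin":0},
  {"dp":[0,0,-30],"spin":0},
  {"dp":[0,0,0],"spin":0},
])

```text
clock: 3.4
position: [0.5531, 0.0803, 0.2975]
ee_rot: [0.707, 0.707, 0.002, 0.002]
ft_force: [0.5, 0.3, -0.2]
grip_width: 0.24
grasp_force: 39.2
```

Call:
arm_command([
  {"dp":[10,-44,0],"spin":0},
  {"dp":[10,-44,0],"spin":0},
  {"dp":[10,-45,0],"spin":0},
  {"dp":[0,0,40],"spin":0},
  {"dp":[0,0,40],"spin":0},
])

```text
clock: 3.9
position: [0.4186, 0.1105, 0.2144]
ee_rot: [0.707, 0.708, 0.002, 0.002]
ft_force: [0.6, -0.0, -1.2]
grip_width: 0.238
grasp_force: 39.4
```

Call:
arm_command([
  {"dp":[0,0,16],"spin":0},
  {"dp":[0,0,0],"spin":0},
  {"dp":[0,0,3],"spin":0},
  {"dp":[0,0,0],"spin":0},
])

```text
clock: 4.3
position: [0.4193, 0.1101, 0.1952]
ee_rot: [0.707, 0.707, 0.0, 0.0]
ft_force: [-0.4, 0.4, 0.1]
grip_width: 0.239
grasp_force: 42.7
```

Call:
arm_command([
  {"dp":[0,0,0],"spin":0},
  {"dp":[0,0,0],"spin":0},
  {"dp":[0,0,0],"spin":0},
  {"dp":[0,0,0],"spin":0},
], grip=-1)

```text
clock: 4.7
position: [0.4191, 0.11, 0.195]
ee_rot: [0.707, 0.707, 0.0, 0.0]
ft_force: [-0.2, -0.0, -0.6]
grip_width: 0.904
grasp_force: 0.0
```

Call:
arm_command([
  {"dp":[0,0,-30],"spin":0},
  {"dp":[0,0,-50],"spin":0},
  {"dp":[0,0,-50],"spin":0},
  {"dp":[-45,10,-20],"spin":0},
  {"dp":[-45,10,-20],"spin":0},
])

```text
clock: 5.2
position: [0.439, 0.02, 0.3667]
ee_rot: [0.706, 0.708, 0.001, 0.001]
ft_force: [0.9, 0.2, -0.9]
grip_width: 0.997
grasp_force: 0.0
```

Call:
arm_command([
  {"dp":[-45,10,0],"spin":0},
  {"dp":[-45,10,0],"spin":0},
  {"dp":[-48,10,0],"spin":0},
  {"dp":[-48,10,0],"spin":0},
  {"dp":[0,0,0],"spin":0},
])

```text
clock: 5.7
position: [0.4784, -0.172, 0.3645]
ee_rot: [0.71, 0.704, -0.001, 0.001]
ft_force: [0.0, 1.1, -0.3]
grip_width: 1.001
grasp_force: 0.0
```

```bash
python3 - <<'E'
from h import *
o=manip.get_obs(); print(o["position"],o["joint_pos"])
C,im=shot("wrist","w2"); np.savez("w2.npz",*C)
find("wrist","mirror_handle","mirror_glass","rest")
C,im=shot("scene","s2"); find("scene","cap_knob","mark")
E
```

```text
[ 0.47844907 -0.17200481  0.36448205] [ 0.13027046  0.09992216  0.13235334  1.82752844 -0.01156367  1.21432288
  0.25747813]
wrist mirror_handle [([0.516, -0.253, 0.064], 0.75), ([0.607, -0.111, 0.013], 0.7), ([0.319, -0.117, 0.012], 0.58)]
wrist mirror_glass [([0.316, -0.115, 0.014], 0.68), ([0.517, -0.251, 0.065], 0.64), ([0.602, -0.113, 0.013], 0.58)]
wrist rest [([0.486, -0.245, 0.012], 0.61)]
scene cap_knob [([0.425, 0.11, 0.017], 0.52)]
scene mark [([0.587, 0.078, 0.058], 0.84), ([0.422, 0.108, 0.015], 0.48)]
```

View pics/w2.png

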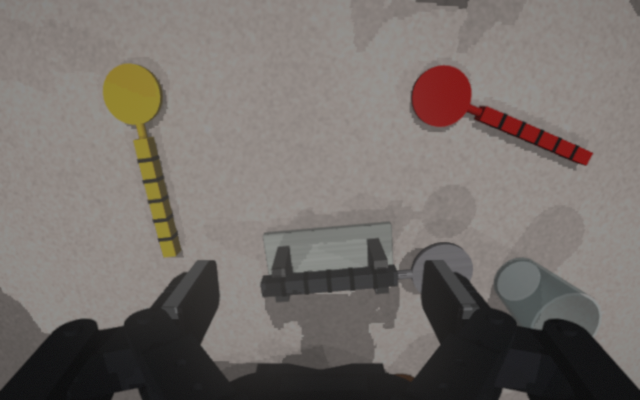

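The cap stands on the bench at about (0.425, 0.110). The wrist view shows the mirror handle from (262,286) to (398,277), its head near (443,270), and the beaker near (545,295).

```bash
python3 - <<'E'
from h import *
d=np.load("w2.npz");C=[d[k] for k in d.files]
b=back(C,[(262,286),(398,277)],.066);h=back(C,[(443,270)],.061)
print(b,h,np.linalg.norm(b[1]-b[0]),b.mean(0)); 
for a in (b[1],h[0]): print(np.degrees(np.arctan2(*(a-b[0])[[1,0]])))
print(np.linalg.norm(h[0]-b.mean(0)))
print("saddles/plate",back(C,[(264,233),(391,223)],.010))
E
```

```text
[[ 0.42746975 -0.25497289  0.066     ]
 [ 0.54507753 -0.24729022  0.066     ]] [[ 0.58574299 -0.24387938  0.061     ]] 0.11785845316070798 [ 0.48627364 -0.25113155  0.066     ]
3.737510338660225
4.009353903417442
0.09985862444276492
saddles/plate [[ 0.42227368 -0.2278122   0.01      ]
 [ 0.54840621 -0.21825375  0.01      ]]
```

The handle measures 118 mm and the head offset 99.9 mm, so both are consistent. The commands only spin the tool about its vertical axis, so I'll tilt the mirror by pivoting it in the grip: press the handle on the block's top edge. First I align with the handle.

Call:
arm_command([
  {"dp":[0,0,0],"spin":0.15},
  {"dp":[0,0,0],"spin":0.15},
  {"dp":[0,0,0],"spin":0.15},
  {"dp":[0,0,0],"spin":0.15},
  {"dp":[0,0,0],"spin":0.15},
])

```text
clock: 6.55
position: [0.4789, -0.1647, 0.3647]
ee_rot: [0.918, 0.397, 0.0, -0.0]
ft_force: [0.8, 0.4, -0.5]
grip_width: 1.002
grasp_force: 0.0
```

Call:
arm_command([
  {"dp":[0,0,0],"spin":0.15},
  {"dp":[0,0,0],"spin":0.15},
  {"dp":[0,0,0],"spin":0.15},
  {"dp":[0,0,0],"spin":0.15},
  {"dp":[0,0,0],"spin":0.15},
])

```text
clock: 7.05
position: [0.4789, -0.1647, 0.3647]
ee_rot: [0.999, 0.033, 0.0, -0.0]
ft_force: [-0.3, -0.1, -0.4]
grip_width: 1.0
grasp_force: 0.0
```

Call:
arm_command([
  {"dp":[0,40,20],"spin":0},
  {"dp":[0,40,20],"spin":0},
  {"dp":[0,0,0],"spin":0},
  {"dp":[0,0,0],"spin":0},
])

```text
clock: 7.45
position: [0.4845, -0.2452, 0.3241]
ee_rot: [0.999, 0.035, -0.0, -0.0]
ft_force: [0.1, 0.9, 0.3]
grip_width: 1.001
grasp_force: 0.0
```

```bash
python3 - <<'E'
from h import *
o=manip.get_obs(); R=Ro.from_quat(o["ee_rot"]).as_matrix(); print(o["position"],o["joint_pos"],np.degrees(np.arctan2(R[1,0],R[0,0])),R[:,2])
C,im=shot("wrist","w3"); np.savez("w3.npz",*C)
a=np.radians(3.9);h=np.array([np.cos(a),np.sin(a)])
T=np.r_[np.array([.4863,-.2511])-.015*h,.212]
print("to go (tool)",R.T@(T-o["position"])*1000)
E
```

```text
[ 0.48447391 -0.24524108  0.32405318] [ 0.15420222  0.21229892  0.26075065  1.79605688 -0.05985554  1.14197988
 -1.06629015] 4.021167776685284 [-9.67418334e-04  5.09195072e-04 -9.99999402e-01]
to go (tool) [-13.48508958   6.00535196 112.06232021]
```

View pics/w3.png

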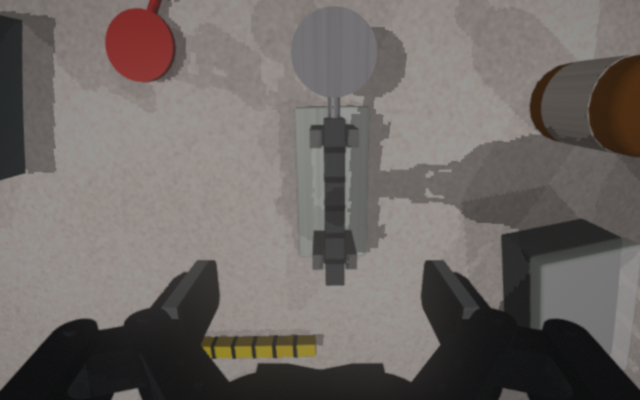

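The handle runs straight down the picture from (335,119) to (335,285), with the head at (335,52), so the tool is aligned with it. The tip box corner is at (503,235).

```bash
python3 - <<'E'
from h import *
d=np.load("w3.npz");C=[d[k] for k in d.files]
o=manip.get_obs(); R=Ro.from_quat(o["ee_rot"]).as_matrix()
b=back(C,[(335,119),(335,262)],.066);print(b);e=back(C,[(335,52)],.061);print(e,back(C,[(503,235)],.068))
for q in (b[0],e[0]): print(R.T@(q-o["position"])*1000)
print(R.T@(back(C,[(335,285)],.05)[0]-o["position"])*1000)
E
```

```text
[[ 0.5445974  -0.25006359  0.066     ]
 [ 0.44492208 -0.25838042  0.066     ]]
[[ 0.58533002 -0.24694681  0.061     ]] [[ 0.47447508 -0.37519529  0.068     ]]
[ 59.1011657   10.11661774 258.64426438]
[ 99.95151823   9.9348898  263.65181469]
[-68.77101747  12.25952204 274.6197853 ]
```

Call:
arm_command([
  {"dp":[-15,9,38],"spin":0},
  {"dp":[0,0,40],"spin":0},
  {"dp":[0,0,34],"spin":0},
  {"dp":[0,0,0],"spin":0},
  {"dp":[0,0,0],"spin":0},
])

```text
clock: 8.0
position: [0.471, -0.2545, 0.2137]
ee_rot: [0.999, 0.036, 0.0, -0.0]
ft_force: [-0.1, 0.0, 0.6]
grip_width: 0.997
grasp_force: 0.0
```

Call:
arm_command([
  {"dp":[0,0,0],"spin":0},
  {"dp":[0,0,0],"spin":0},
  {"dp":[0,0,0],"spin":0},
  {"dp":[0,0,0],"spin":0},
  {"dp":[0,0,0],"spin":0},
], grip=1, newtons=40)

```text
clock: 8.5
position: [0.4704, -0.2554, 0.213]
ee_rot: [0.999, 0.035, 0.0, 0.0]
ft_force: [-4.8, 2.8, 11.8]
grip_width: 0.162
grasp_force: 42.1
```

Call:
arm_command([
  {"dp":[0,0,0],"spin":0},
  {"dp":[0,0,0],"spin":0},
  {"dp":[0,0,-20],"spin":0},
  {"dp":[0,0,-40],"spin":0},
  {"dp":[0,0,-40],"spin":0},
])

```text
clock: 9.0
position: [0.4698, -0.2553, 0.3129]
ee_rot: [0.999, 0.035, -0.001, -0.0]
ft_force: [1.3, 0.2, -0.2]
grip_width: 0.153
grasp_force: 40.1
```

The mirror is held. Carrying it to the block's near edge, level and clear of everything.

Call:
arm_command([
  {"dp":[-1,-43,0],"spin":0},
  {"dp":[-1,-43,0],"spin":0},
  {"dp":[-1,-44,0],"spin":0},
  {"dp":[-1,-44,0],"spin":0},
  {"dp":[-1,-43,0],"spin":0},
])

```text
clock: 9.5
position: [0.4493, -0.0376, 0.3124]
ee_rot: [0.999, 0.035, -0.0, 0.0]
ft_force: [1.3, -0.3, -1.6]
grip_width: 0.155
grasp_force: 40.1
```

Call:
arm_command([
  {"dp":[-1,-43,0],"spin":0},
  {"dp":[-1,-44,0],"spin":0},
  {"dp":[0,0,0],"spin":0.084},
  {"dp":[0,0,0],"spin":0.084},
  {"dp":[0,0,0],"spin":0},
])

```text
clock: 10.0
position: [0.4416, 0.0476, 0.3123]
ee_rot: [0.999, -0.049, -0.0, 0.0]
ft_force: [-0.1, 0.6, -0.7]
grip_width: 0.16
grasp_force: 40.2
```

```bash
python3 - <<'E'
from h import *
o=manip.get_obs(); R=Ro.from_quat(o["ee_rot"]).as_matrix(); print(o["position"],o["joint_pos"],np.degrees(np.arctan2(R[1,0],R[0,0])),R[:,2])
C,im=shot("wrist","w4"); np.savez("w4.npz",*C)
print("to go",R.T@(np.array([.4425,.048,.3129])-o["position"])*1000)
# predicted image of handle points at tilt 0, grip offsets
for th in (0,15,31.7):
    c,s=np.cos(np.radians(th)),np.sin(np.radians(th))
    P=[]
    for x,y,z in [(75,-7,8),(75,7,8),(88,0,3),(115,0,3)]:
        P.append(o["position"]+R@(np.array([x*c-z*s,y,155-(x*s+z*c)])/1000))
    print(th,proj(C,P).round().tolist())
E
```

```text
[0.44158508 0.04755623 0.31228322] [-1.96764938e-01  1.49755506e-02 -1.35893208e-02  2.03228763e+00
  2.52358924e-04  1.09480230e+00 -1.87933749e+00] -5.61915344357623 [-4.56695841e-04 -1.18791243e-04 -9.99999889e-01]
to go [ 0.86680194 -0.53112628 -0.61724692]
0 [[299.0, 89.0], [343.0, 89.0], [321.0, 48.0], [321.0, -43.0]]
15 [[295.0, 105.0], [347.0, 105.0], [321.0, 51.0], [321.0, -71.0]]
31.7 [[290.0, 155.0], [352.0, 155.0], [321.0, 92.0], [322.0, -63.0]]
```

View pics/w4.png

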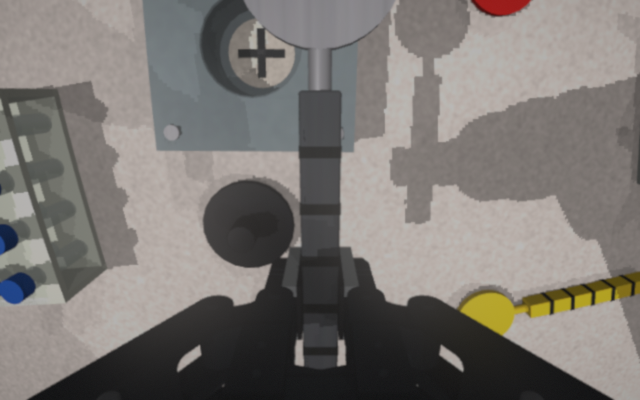

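The wrist view shows the cap standing upright at (249,224), the mark uncovered at (261,53) and the handle end at row 90. The prediction for a level mirror was 89. Now I measure the block edge (row 152) and the mark, then descend towards the edge.

```bash
python3 - <<'E'
from h import *
d=np.load("w4.npz");C=[d[k] for k in d.files]
o=manip.get_obs(); R=Ro.from_quat(o["ee_rot"]).as_matrix()
print("mark",back(C,[(261,53)],.014))
for q in back(C,[(158,151),(350,152)],.055): print(q,R.T@(q-o["position"])*1000)
E
```

```text
mark [[0.54968322 0.07992855 0.014     ]]
[0.49162076 0.15028794 0.055     ] [  39.96548059 -107.35988059  257.31533447]
[0.47822866 0.02461203 0.055     ] [ 38.63824477  19.02057517 257.32982896]
```

Call:
arm_command([
  {"dp":[0,0,40],"spin":0},
  {"dp":[0,0,40],"spin":0},
  {"dp":[0,0,8],"spin":0},
  {"dp":[0,0,0],"spin":0},
], newtons=25)

```text
clock: 10.45
position: [0.4414, 0.0471, 0.2239]
ee_rot: [0.999, -0.048, -0.001, 0.0]
ft_force: [0.6, 0.4, -0.3]
grip_width: 0.158
grasp_force: 40.1
```

Call:
arm_command([
  {"dp":[0,0,4],"spin":0},
  {"dp":[0,0,4],"spin":0},
  {"dp":[0,0,4],"spin":0},
  {"dp":[0,0,0],"spin":0},
], grip=1, newtons=25)

```text
clock: 10.85
position: [0.4424, 0.0476, 0.2138]
ee_rot: [0.999, -0.048, 0.001, -0.0]
ft_force: [-3.3, -0.6, 7.0]
grip_width: 0.155
grasp_force: 42.1
```

```bash
cat > tilt.py <<'E'
from h import *
import sys
o=manip.get_obs(); R=Ro.from_quat(o["ee_rot"]).as_matrix(); print(o["position"],o["ft_force"],o["torque"],o["grasp_force"],np.degrees(np.arctan2(R[1,0],R[0,0])))
C,im=shot("wrist",sys.argv[1])
g=cv2.cvtColor(im,cv2.COLOR_BGR2GRAY).astype(int)
print("col320 profile",[(r,int(g[r,308:332].mean())) for r in range(0,300,6)])
for th in (0,4,8,12,16,20,24,28,30,32,34,36):
    c,s=np.cos(np.radians(th)),np.sin(np.radians(th))
    P=[o["position"]+R@(np.array([x*c-z*s,0,155-(x*s+z*c)])/1000) for x,z in [(75,8),(88,3)]]
    print(th,proj(C,P)[:,1].round(),end=" ")
E
python3 tilt.py t1
```

```text
[0.4424019  0.04758951 0.21379327] [-3.34209361 -0.56947265  6.99187236] [0.05121901 0.3755788  0.01527424] 42.13456928730011 -5.549121434015734
col320 profile [(0, 149), (6, 149), (12, 149), (18, 150), (24, 150), (30, 150), (36, 150), (42, 150), (48, 131), (54, 133), (60, 132), (66, 131), (72, 137), (78, 137), (84, 136), (90, 135), (96, 82), (102, 84), (108, 84), (114, 84), (120, 84), (126, 84), (132, 84), (138, 83), (144, 84), (150, 82), (156, 55), (162, 55), (168, 84), (174, 84), (180, 84), (186, 84), (192, 85), (198, 85), (204, 85), (210, 67), (216, 57), (222, 83), (228, 81), (234, 78), (240, 78), (246, 77), (252, 67), (258, 62), (264, 44), (270, 45), (276, 54), (282, 53), (288, 53), (294, 51)]
0 [89. 48.] 4 [91. 47.] 8 [94. 47.] 12 [100.  48.] 16 [107.  52.] 20 [116.  58.] 24 [127.  66.] 28 [140.  78.] 30 [148.  85.] 32 [157.  93.] 34 [166. 102.] 36 [175. 111.]
```

The handle is pivoting as predicted: about 6° at a 7 N push. Continuing.

Call:
arm_command([
  {"dp":[0,0,4],"spin":0},
  {"dp":[0,0,4],"spin":0},
  {"dp":[0,0,4],"spin":0},
  {"dp":[0,0,3],"spin":0},
  {"dp":[0,0,0],"spin":0},
])

```text
clock: 11.4
position: [0.4431, 0.0475, 0.1994]
ee_rot: [0.999, -0.049, 0.002, -0.001]
ft_force: [-1.9, -0.4, 10.1]
grip_width: 0.157
grasp_force: 46.9
```

```bash
python3 tilt.py t2
```

```text
[0.4431358  0.04754816 0.19936309] [-1.925364   -0.41303504 10.05437383] [-0.1559662  -0.03266524 -0.05150328] 46.919660568237305 -5.5627557401580034
col320 profile [(0, 137), (6, 137), (12, 138), (18, 139), (24, 139), (30, 139), (36, 139), (42, 140), (48, 139), (54, 140), (60, 140), (66, 140), (72, 134), (78, 135), (84, 134), (90, 134), (96, 134), (102, 133), (108, 133), (114, 133), (120, 126), (126, 65), (132, 82), (138, 79), (144, 79), (150, 79), (156, 79), (162, 79), (168, 79), (174, 80), (180, 80), (186, 80), (192, 54), (198, 54), (204, 81), (210, 81), (216, 81), (222, 81), (228, 81), (234, 79), (240, 65), (246, 52), (252, 73), (258, 73), (264, 67), (270, 55), (276, 53), (282, 41), (288, 49), (294, 51)]
0 [89. 48.] 4 [91. 47.] 8 [94. 47.] 12 [100.  48.] 16 [107.  52.] 20 [116.  58.] 24 [127.  66.] 28 [140.  78.] 30 [148.  85.] 32 [157.  93.] 34 [166. 102.] 36 [175. 111.]
```

Call:
arm_command([
  {"dp":[0,0,3],"spin":0},
  {"dp":[0,0,2],"spin":0},
  {"dp":[0,0,0],"spin":0},
  {"dp":[0,0,0],"spin":0},
])

```text
clock: 11.85
position: [0.4436, 0.0475, 0.1948]
ee_rot: [0.999, -0.049, 0.003, -0.001]
ft_force: [-0.6, -0.9, 10.6]
grip_width: 0.153
grasp_force: 49.2
```

```bash
python3 tilt.py t3
```

```text
[0.44358571 0.04753528 0.1948178 ] [-0.62260835 -0.88181926 10.62845283] [-0.21952558 -0.30954621 -0.04914238] 49.222004413604736 -5.571162467012431
col320 profile [(0, 133), (6, 133), (12, 134), (18, 134), (24, 135), (30, 135), (36, 136), (42, 136), (48, 136), (54, 137), (60, 137), (66, 137), (72, 137), (78, 137), (84, 137), (90, 133), (96, 132), (102, 132), (108, 132), (114, 132), (120, 132), (126, 131), (132, 131), (138, 121), (144, 68), (150, 81), (156, 78), (162, 77), (168, 77), (174, 77), (180, 77), (186, 78), (192, 77), (198, 78), (204, 78), (210, 53), (216, 58), (222, 78), (228, 78), (234, 78), (240, 78), (246, 74), (252, 59), (258, 49), (264, 70), (270, 53), (276, 53), (282, 52), (288, 40), (294, 49)]
0 [89. 48.] 4 [91. 47.] 8 [94. 47.] 12 [100.  48.] 16 [107.  52.] 20 [116.  58.] 24 [127.  66.] 28 [140.  78.] 30 [148.  85.] 32 [157.  93.] 34 [166. 102.] 36 [175. 111.]
```

Call:
arm_command([
  {"dp":[0,0,2],"spin":0},
  {"dp":[0,0,0],"spin":0},
  {"dp":[0,0,0],"spin":0},
])

```text
clock: 12.2
position: [0.4437, 0.0475, 0.1929]
ee_rot: [0.999, -0.049, 0.003, -0.001]
ft_force: [0.3, 0.2, 12.7]
grip_width: 0.152
grasp_force: 50.2
```

Call:
arm_command([
  {"dp":[0,0,-15],"spin":0},
  {"dp":[0,0,0],"spin":0},
  {"dp":[0,0,0],"spin":0},
], grip=1, newtons=80)

```text
clock: 12.5
position: [0.442, 0.0474, 0.2059]
ee_rot: [0.999, -0.049, 0.001, -0.0]
ft_force: [-0.0, 0.2, -1.9]
grip_width: 0.148
grasp_force: 77.9
```

```bash
python3 tilt.py t4
```

```text
[0.44203512 0.04740984 0.20589169] [-0.00391952  0.17029923 -1.87519665] [0.02029833 0.07028948 0.0035546 ] 77.90074110031128 -5.562213378882812
col320 profile [(0, 130), (6, 131), (12, 131), (18, 132), (24, 132), (30, 133), (36, 133), (42, 134), (48, 134), (54, 134), (60, 135), (66, 135), (72, 135), (78, 135), (84, 135), (90, 135), (96, 130), (102, 129), (108, 130), (114, 129), (120, 129), (126, 129), (132, 129), (138, 128), (144, 119), (150, 68), (156, 78), (162, 77), (168, 77), (174, 77), (180, 77), (186, 77), (192, 77), (198, 77), (204, 77), (210, 76), (216, 53), (222, 68), (228, 77), (234, 77), (240, 77), (246, 75), (252, 71), (258, 48), (264, 65), (270, 54), (276, 51), (282, 50), (288, 45), (294, 42)]
0 [89. 48.] 4 [91. 47.] 8 [94. 47.] 12 [100.  48.] 16 [107.  52.] 20 [116.  58.] 24 [127.  66.] 28 [140.  78.] 30 [148.  85.] 32 [157.  93.] 34 [166. 102.] 36 [175. 111.]
```

View pics/t4.png

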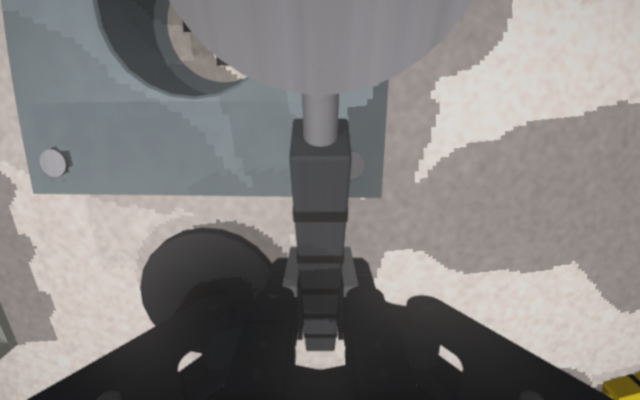

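The tilted mirror is held. In the view the handle's end face spans rows 120–152 and the near rim of the head is at about row 94. I'll fit the tilt from these edges.

```bash
python3 - <<'E'
from h import *
from scipy.optimize import least_squares
o=manip.get_obs(); R=Ro.from_quat(o["ee_rot"]).as_matrix(); C=cam("wrist")
g={k:cv2.cvtColor(cv2.imread(f"pics/{k}.png"),cv2.COLOR_BGR2GRAY).astype(int) for k in("w4","t4")}
def prof(k,a,b,r0,r1): print(k,a,r0,[int(v) for v in g[k][r0:r1,a:b].mean(1).round()])
prof("w4",304,308,84,100);prof("w4",312,330,40,56);prof("w4",304,338,146,162);prof("w4",304,338,202,218)
prof("t4",295,301,112,160);prof("t4",312,330,86,104);prof("t4",302,340,206,226)
E
```

```text
w4 304 84 [116, 116, 116, 117, 116, 112, 90, 74, 72, 74, 76, 76, 76, 76, 76, 76]
w4 312 40 [134, 134, 134, 134, 134, 134, 133, 129, 124, 122, 123, 123, 123, 123, 123, 123]
w4 304 146 [68, 59, 56, 56, 56, 56, 56, 56, 56, 56, 56, 60, 69, 76, 78, 78]
w4 304 202 [76, 72, 63, 57, 55, 55, 55, 55, 55, 55, 54, 55, 60, 69, 75, 76]
t4 295 112 [140, 140, 140, 138, 136, 129, 109, 80, 68, 67, 66, 66, 66, 66, 67, 67, 67, 67, 67, 68, 68, 68, 68, 68, 68, 69, 70, 71, 71, 71, 71, 71, 71, 71, 71, 71, 71, 71, 71, 70, 70, 70, 70, 74, 78, 82, 83, 82]
t4 312 86 [135, 135, 135, 135, 135, 135, 135, 135, 134, 133, 132, 132, 132, 131, 130, 131, 131, 131]
t4 302 206 [78, 78, 78, 78, 76, 69, 60, 55, 54, 54, 54, 54, 54, 54, 54, 58, 68, 76, 77, 77]
```

```bash
cat > fit.py <<'E'
from h import *
from scipy.optimize import least_squares
from scipy.optimize import brentq
p=viewer.camera_params("wrist");f=200/np.tan(np.radians(p["vertical_fov"]/2));T=np.linalg.inv(p["T_tool_cam"])
C=(np.array([[f,0,p["cx"]],[0,f,p["cy"]],[0,0,1]]),np.array([p["k1"],0,0,0,0.]),T[:3,:3],T[:3,3])
def rows(q,xz):
    th,dx,dz=q;c,s=np.cos(th),np.sin(th)
    return proj(C,[((dx+(x)*c-z*s)/1000,0,(155-dz-(x*s+z*c))/1000) for x,z in xz])[:,1]
g=least_squares(lambda q:rows([0,q[0],q[1]],[(75,8),(88,3)])-[90,48],[0,0]).x;print("level offset",g)
bx=[brentq(lambda x:rows([0,*g],[(x,8)])[0]-r,0,70) for r in(146.5,158)]
xz=[(75,-8),(75,8),(88,3),(bx[0],8),(bx[1],8)];m=[118.3,155.2,95,211.5,221.5]
r=least_squares(lambda q:rows(q,xz)-m,[.55,*g]);th,dx,dz=r.x;print(bx,np.degrees(th),dx,dz,r.fun)
r=least_squares(lambda q:rows([q[0],*g],xz)-m,[.55]);print("fixed off",np.degrees(r.x),r.fun)
print("glass in tool (mm):",dx+115*np.cos(th)+3*np.sin(th),155-dz-115*np.sin(th)+3*np.cos(th))
E
python3 fit.py
```

```text
level offset [-0.40466032  2.89441323]
[57.407212292759695, 53.656667019273804] 28.213791148296153 -3.18650618284696 3.1177342598874116 [ 1.16892305  1.81513702 -1.58106327 -0.51281397 -0.84309008]
fixed off [31.61551926] [-1.97648424  3.61743766 -2.07167948 -0.00501476 -0.7237932 ]
glass in tool (mm): 99.56859602123477 100.15810338799015
```

```bash
cat > fit2.py <<'E'
from fit import C,proj,np,cv2
from scipy.optimize import least_squares
import sys
def rim(k,cols):
    im=cv2.GaussianBlur(cv2.imread(f"pics/{k}.png"),(3,3),0).astype(int);P=[]
    for c in cols:
        for r in range(2,130):
            if abs(im[r+2,c]-im[r-2,c]).max()>9: break
        else: continue
        if r<4: continue
        w=abs(im[r+1:r+6,c]-im[r-1:r+4,c]).max(1); P.append((c,r+int(w.argmax())))
    return np.array(P,float)
def model(q,X):
    th,dx,dz,dy,ps=q;c,s=np.cos(th),np.sin(th)
    X=np.array(X,float);x=X[:,0]*np.cos(ps)-X[:,1]*np.sin(ps);y=X[:,0]*np.sin(ps)+X[:,1]*np.cos(ps);z=X[:,2]
    return proj(C,np.c_[dx+x*c-z*s,dy+y,155-dz-(x*s+z*c)]/1000)
def run(k,cols,lines,th0):
    P=rim(k,cols);print(k,P[::6].astype(int).tolist())
    a=np.linspace(0,2*np.pi,721);circ=np.c_[115+27*np.cos(a),27*np.sin(a),np.full_like(a,3)]
    def res(q):
        m=model(q,circ);d=np.array([np.hypot(*(m-p).T).min() for p in P])
        sgn=d*4/np.sqrt(len(P))
        return np.r_[sgn,model(q,[l[0] for l in lines])[:,1]-[l[1] for l in lines],(q[1:4])/2.]
    r=least_squares(res,[th0,0,1,0,0],loss="soft_l1",diff_step=1e-4);print(np.degrees(r.x[0]),r.x.round(3),res(r.x)[-11:].round(2));return r.x
E
python3 - <<'E'
from fit2 import *
A=[c for c in range(190,460,3) if not 298<c<344]
run("w4",[c for c in range(252,390,3) if not 304<c<336],[((75,0,8),90)],0.0)
q=run("t4",A,[((75,0,-8),118.3),((75,0,8),155.2),((57.4,0,8),211.5),((53.7,0,8),221.5)],.55)
E
```

```text
level offset [-0.40466032  2.89441323]
[57.407212292759695, 53.656667019273804] 28.213791148296153 -3.18650618284696 3.1177342598874116 [ 1.16892305  1.81513702 -1.58106327 -0.51281397 -0.84309008]
fixed off [31.61551926] [-1.97648424  3.61743766 -2.07167948 -0.00501476 -0.7237932 ]
glass in tool (mm): 99.56859602123477 100.15810338799015
w4 [[252, 14], [270, 33], [288, 44], [336, 47], [354, 40], [372, 28]]
0.36450066648693463 [ 0.006 -0.172 -0.26   0.35  -0.01 ] [ 0.23  0.33  0.53  0.14  0.13  0.25  0.3  -0.35 -0.09 -0.13  0.18]
t4 [[190, 29], [208, 50], [226, 62], [244, 74], [277, 88], [346, 107], [364, 105], [382, 81], [400, 73], [418, 61], [436, 45], [454, 75]]
31.152403474130725 [ 0.544 -1.31   1.412 -0.402  0.002] [14.51 15.12 16.09  0.19  0.25  4.56  0.05 -0.9  -0.65  0.71 -0.2 ]
```

The fit gives a tilt of 31.2° against the ideal 31.7°, and the same model fits the level picture well. Next I raise the mirror and move it above the mark.

Call:
arm_command([
  {"dp":[0,0,-30],"spin":0},
  {"dp":[0,0,-30],"spin":0},
  {"dp":[3,-24,0],"spin":0},
  {"dp":[4,-24,0],"spin":0},
  {"dp":[0,0,0],"spin":0.048},
])

```text
clock: 13.05
position: [0.4536, 0.0974, 0.2653]
ee_rot: [0.997, -0.071, 0.0, -0.001]
ft_force: [-0.9, -1.2, -0.7]
grip_width: 0.149
grasp_force: 78.1
```

Call:
arm_command([
  {"dp":[0,0,0],"spin":0},
  {"dp":[0,0,0],"spin":0},
  {"dp":[0,0,0],"spin":0},
])

```text
clock: 13.35
position: [0.4533, 0.0939, 0.2652]
ee_rot: [0.997, -0.072, -0.0, 0.0]
ft_force: [0.2, -0.3, -0.8]
grip_width: 0.147
grasp_force: 78.1
```

```bash
python3 - <<'E'
from h import *
o=manip.get_obs(); R=Ro.from_quat(o["ee_rot"]).as_matrix(); print(o["position"],o["grasp_force"],np.degrees(np.arctan2(R[1,0],R[0,0])))
shot("wrist","f1"); C,im=shot("scene","fs1"); find("scene","camera_lens","cap_knob","mirror_glass"); 
print("go",R.T@(np.array([.4535,.0942,.2655])-o["position"])*1000)
x,y=proj(C,[[.6,.06,.1]])[0].astype(int);print(x,y)
c=im[max(0,y-75):y+75,x-100:x+100];cv2.imwrite("pics/fs1c.png",cv2.resize(c,None,fx=4,fy=4,interpolation=2))
E
python3 - <<'E'
from fit2 import *
run("f1",[c for c in range(190,440,3) if not 298<c<370],[((75,0,-8),118.3),((75,0,8),155.2),((57.4,0,8),211.5),((53.7,0,8),221.5)],.55)
g=cv2.imread("pics/f1.png",0).astype(int);print(g[206:226,302:340].mean(1).round(),g[140:165,295:301].mean(1).round())
E
```

```text
[0.45326924 0.09391272 0.26520745] 78.06789636611938 -8.313317608719323
scene camera_lens [([0.814, 0.049, 0.05], 0.85)]
scene cap_knob [([0.423, 0.111, 0.017], 0.65), ([0.506, -0.249, 0.009], 0.49)]
scene mirror_glass [([0.635, -0.12, 0.008], 0.94), ([0.56, 0.082, 0.18], 0.6), ([0.321, -0.159, 0.013], 0.54)]
go [ 0.18667554 -0.31753152 -0.29273435]
332 209
level offset [-0.42053319  2.89223879]
[57.40683184866336, 53.656182823699965] 28.212195713492115 -3.2025481795335846 3.119020595163954 [ 1.16870777  1.81478917 -1.58077807 -0.51273373 -0.84290212]
fixed off [31.61471651] [-1.97594177  3.61730774 -2.06847731 -0.00707368 -0.72612653]
glass in tool (mm): 99.55399427454608 100.15967834924653
f1 [[190, 74], [277, 88], [295, 92], [397, 93], [415, 62], [433, 48]]
32.01748544120151 [ 0.559 -0.696  0.153 -0.018 -0.002] [ 0.74  0.88  0.95  0.97 -0.36  4.59 -0.91 -2.04 -0.35  0.08 -0.01]
[69. 69. 69. 69. 67. 61. 53. 50. 49. 49. 49. 49. 49. 49. 49. 53. 61. 67.
 68. 68.] [61. 63. 63. 64. 63. 63. 63. 63. 63. 63. 63. 63. 63. 63. 63. 66. 69. 73.
 75. 73. 72. 70. 70. 70. 70.]
```

View pics/fs1c.png

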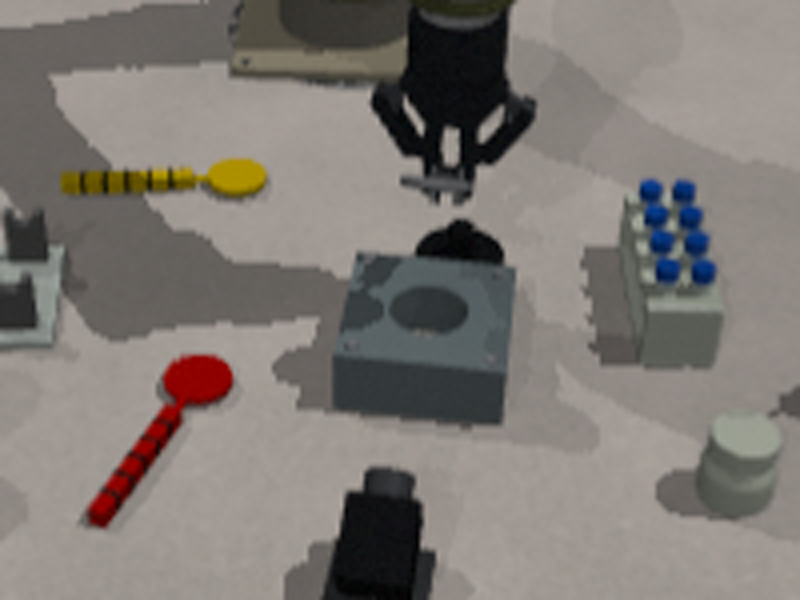

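The view shows the mirror tilted above the well at (437,187), clear of the block, with the cap standing behind the block at (460,240). The lens is at about (388,488). One last check on the camera direction.

```bash
python3 - <<'E'
from h import *
C=cam("scene")
cr=lambda u,v:(232+u/4,134+v/4)
l=back(C,[cr(389,484)],.075)[0];b=back(C,[cr(357,255),cr(517,266),cr(502,362),cr(335,358)],.055);m=b.mean(0)
print(l,m,np.linalg.norm((l-m)[:2]),np.degrees(np.arctan2(*(l-m)[[1,0]])))
E
```

```text
[0.7628594  0.05216378 0.075     ] [0.55200864 0.0809047  0.055     ] 0.21280056942044165 -7.76210792125473
```

```bash
python3 -c "
from workcell import manip
print(manip.hand_in())"
```

```text
the job is handed in; nothing more can be done
None
```

The job is handed in: the cap stands knob up on the bench behind the block, and the mirror is held about 170 mm above the mark, tilted 31–32° towards the camera (ideal 31.7°); I could not see the bench camera's own picture, so the centring rests on these measurements.

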